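# Feed a tool blank up to the gauge stop of a small grinder

## Task

Lay the square steel blank in the nest of the grinder's carriage and let go of it. Then turn the black feed knob clockwise, moving along with it as the carriage carries it away and without dragging the unclamped slide unit out of place, until the blank presses the gauge stop's sprung plunger in by about 2 mm, never ramming it. Let go and leave everything else on the bench where it is.

Things in the scene. Friction and masses are not known exactly. Their poses are not given: they have to be found in the camera images.
- machine: green steel base plate of a small grinder, 170 x 440 x 10 mm, fixed to the bench; origin at the centre of its underside; +y is the feed direction, +z up. Wheel and motor stand at its +x, +y corner, up to 158 mm high. On it stands the grey slide unit, 150 x 420 mm, unclamped on rubber feet: a drag of over about 13 N shifts it, and over 3 mm of shift spoils the set-up.
- nest (a point): where the blank's centre lies when seated on the aluminium carriage, 93 mm above the bench, axes as the machine's. The nest is a channel along y, open above and at +y: floor 11 mm below this point, dark steel side walls 26 mm apart (2 mm clearance each side), 6 mm high, 7 mm thick, 55 mm long. The seated blank sticks out 25 mm beyond them at +y.
- nest_end (a point): middle of the face of the nest's end wall, 40 mm from the nest point towards -y; the wall is 12 mm high. The blank's -y end belongs here; laid up to 8 mm short of it, the stop will push it back.
- blank_center (a point): centre of the loose steel blank, a bright square bar 22 x 80 x 22 mm, about 0.3 kg, lying flat on the bench; y is its long axis, z up. Hold it across its 22 mm width by its upper half, fingertips at least 8 mm above its underside, to clear the nest's walls.
- blank: the same steel blank; origin at the centre of its underside
- knob: black bar knob upright on the carriage; origin on its axis at its underside, 112 mm above the bench; z up, the turning axis; x along the bar. A disc 48 mm across, 8 mm thick, carries the bar: 46 mm long (x), 14 mm thick (y), 8 to 44 mm above the origin. Stands 95 mm from the nest point towards the machine's -y.
- knob_grip (a point): where to grip the knob, on its axis 30 mm above its underside (axes as the knob's), across the bar's 14 mm; fingertips must stay above the disc, 22 mm below. Clockwise seen from above feeds carriage and knob along the machine's +y, exactly 15 mm per rad; 3.85 rad in all, it starts at the -y end. About 1.5 rad can be turned per grasp; then regrip.
- knob_top (a point): centre of the knob's top, 44 mm above its underside, where a white line marks one half of the bar. Friction only: the knob stays where it is left. Turning it takes about 0.225 N m while nothing touches, and 0.015 N m more per newton on the stop. Pushed or held back instead of turned and followed, the knob drags the whole slide unit along on its feet.
- stop: dark steel block of the gauge stop, on the slide unit at the +y end of the slide, 60 x 40 x 70 mm; origin at the centre of its underside, 50 mm above the bench. A steel rod with a 12 mm thick brass sprung plunger (red band) points from it to -y at the height of the blank's centre. The rod's reach is set anew each time: the seated blank meets the plunger after 22 to 38 mm of feed, to be found by feel.
- stop_axis (a point): centre of the -y face of the stop block, on the plunger's axis, 93 mm above the bench. The plunger gives way from 4 N, and 1.5 N more per mm; it has 12 mm of stroke. Right is about 2 mm in, 7 N (1 to 4 mm is fine); over 18 N is ramming.
- brass_bar: a brass bar, 22 x 60 x 22 mm, lying on the bench; not to be used
- black_bar: a black plastic bar, 30 x 60 x 16 mm, lying on the bench; not to be used
- wrench: a wrench lying on the bench, bystander
- screwdriver: a screwdriver lying on the bench, bystander
- oil_can: a green can, 60 mm across and 130 mm tall, bystander
- mug: a blue mug, 76 mm across and 85 mm tall, bystander
Things that resemble listed ones, but are neither listed nor needed, are in the scene too. Several things look just like the blank: the one meant starts farthest to the robot's left.

How it is judged:
On the way, in this order (a step that is already met when the one before it is completed fails the run):
1. the steel blank is seated in the nest and let go (x of blank_center in the frame of nest between -0.004 and 0.004 m and z of blank_center in the frame of nest between -0.003 and 0.003 m and y of blank_center in the frame of nest between -0.004 and 0.01 m and angle between the y axis of blank_center and the y axis of nest, either way round below 0.09 rad and contact force between the fingers and blank below 0.1 N), for 0.2 s.
2. the blank, seated, presses the stop's plunger in (x of blank_center in the frame of nest between -0.004 and 0.004 m and z of blank_center in the frame of nest between -0.003 and 0.003 m and y of blank_center in the frame of nest between -0.004 and 0.004 m and angle between the y axis of blank_center and the y axis of nest, either way round below 0.09 rad and contact force between the fingers and blank below 0.1 N and contact force between blank and stop above 4.5 N), for 0.2 s.
At the end, for the whole second after the job is handed in: The steel blank lies in the nest (within 4 mm of its seated place lengthwise and sideways, 3 mm in height, 0.09 rad) at rest, presses on the stop with 4.5 to 11 N, and the robot has let go of blank and knob (all of step 2 and contact force between blank and stop below 11 N and linear speed of blank below 0.01 m/s and contact force between the fingers and knob below 0.1 N); the robot touches nothing.
It fails at once if the blank was rammed against the stop (over 18 N) (contact force between blank and stop above 18 N).
It fails at once if the robot struck the stop (contact force between any of the fingers, the arm and stop above 2 N).
It fails at once if the slide unit was dragged from its place (over 3 mm) (distance of stop from where it was at the start of the episode above 0.003 m).
It fails at once if a bystander was disturbed (over 20 mm) (distance of any of brass_bar, black_bar, wrench, screwdriver, oil_can, mug from where it was at the start of the episode above 0.02 m).
It also fails if it takes over 67 s, if anything falls off the work surface, if the arm or the gripper's body presses on something with over 40 N, if the wrist force passes 120 N, or if a joint passes its speed limit or range.

## Robot

A 6-joint arm with a two-finger parallel gripper is mounted at the origin on the work surface. World frame = base frame: x ahead of the robot, y to its left, z up, the work surface at z = 0. Lengths are in m, angles in rad, forces in N, time in s.
With the tool pointing down it reaches from about 0.4 to 0.825 m from the base axis. Payload 7 kg.
Tool frame: the origin (TCP) lies at the centre of the arm's flange, where the gripper is bolted on; the fingertips stand 178 mm ahead of it and the grasp point (between the pads) lies ahead of it (tcp_to_grasp is the z of the grasp point in the tool frame, in m); z points along the fingers, x is the direction in which the jaws open and shut, and the axes are right-handed (so a half turn about z gives the same grasp; the last joint's range is limited). The gripper opens to 88 mm and grips with 3 to 60 N. Pads are 19 mm wide; open, the fingers measure 130 mm over their backs; the gripper's body (78 mm by 193 mm) begins 47 mm behind the grasp point.
Start: joints at [-0.907, 0.359, 0.012, 0, -1.224, -0.288], TCP at [0.248, -0.628, 0.405] pointing down, gripper open.
Joint ranges: [-3.07, 3.07], [-1.43, 2.12], [-1.02, 1.25], [-3.03, 1.67], [-3.05, -0], [-3.03, 3.03]. Speed limits (rad/s): [2.39, 2.39, 3.01, 3.14, 3.14, 3.14].

## Interface

Orientations are given as [roll, pitch, yaw] about the fixed x, y, z axes, in that order (R = Rz(yaw) Ry(pitch) Rx(roll)).
In Python, from station import get_state, grab_frame, job_done, tcp_to_grasp gives the robot as it stands.
- The arm moves only by the tool drive_tool, never from a script. Its argument "moves" is a list of rows, each a list of 7 numbers: the shift along the tool's x, y, z in mm, then the turn, a rotation vector about the tool's x, y, z in degrees, then the closure, from -1 (fully open) to 1 (shut), so that 0 is half open. In form: [[dx, dy, dz, ax, ay, az, claw], ...]. A call has 1 to 12 rows; each row is the pose to reach, as a shift and turn from the pose commanded when the call began, along the tool's axes at that moment; what a row does not reach only later rows make up. A row lasts 1/8 s, in which the tool goes at most 62.5 mm and 10.7 degrees, less where a joint would pass 70% of its speed; a pose out of reach is approached as far as the arm can. A call with a gripper value outside its range is refused whole. The fingers move at their own pace and stop on an object; "grip_force" is the grip in N (left out, the last holds). Time passes only in rows, so rows that repeat a pose let the fingers close. It gives the time, the measured TCP pose, the force and the opening at its end, in the units of the state.
- get_state(): the state, without advancing time (a new reading comes with each control period).
- grab_frame(name): name is "scene" or "top" or "wrist"; returns a dict with "img" (480x640x3 uint8, red, green, blue), "range_z" (480x640 float32, m along the optical axis (not along the pixel's ray), 0 where there is no reading), "fovy" (degrees; the focal length in pixels is half the picture's height over the tangent of half this angle, whatever the lens; pixels are square), "cx", "cy" (the principal point, pixels), "k1" (the pictures are not rectified: a ray, as slopes to the right and down, at radius r is drawn at 1 + k1 r^2 times it, then the intrinsics apply), "rvec" (rotation vector, rad) and "tvec" (3), from world to camera coordinates, as OpenCV has them. Camera axes: x right, y down, z forward; pixel columns grow to the right and rows downward; lengths in m; the calibration is good to about 2 mm. A picture is of the moment at which its call begins.
- job_done(): hands the job in, once; it reports no verdict.
The state is a dict: "t": time; "q": joint angles; "qd": joint speeds; "joint_efforts": joint torques, N m; "eef_pos": TCP position; "ee_rot": TCP orientation; "force": force on the tool from outside, world axes, zero at the start; "moment": the same for the moment, N m; "width": finger opening in m.
Only numpy, scipy, OpenCV 4.12 (cv2) and the standard library are available. Lean on these libraries where they do the work, as an engineer would, in place of code of your own. Each camera call takes 0.05 s, during which the arm holds its last target. There are 200 camera calls.

## Working session

There is one attempt and no reset: what is moved stays moved. The work goes in short steps, Python scripts to look and compute and a tool call to move; the robot and the scene stay as the last step left them, time stands still between calls to the robot, and variables do not carry over. Pictures are saved under pics/ and viewed, about 8 in all and at most 12, crops included, and the job is handed in when it is done.

Besides the shell and the picture viewer there is one more tool, called after "Request:" as name(argument=value, ...) on one line, values as JSON. drive_tool: Moves the arm, as the interface text tells. Its arguments: {"type":"object","properties":{"moves":{"type":"array"},"grip_force":{"type":"number"}},"required":["moves"]}

```bash
mkdir -p pics
cat > h.py <<'E'
import numpy as np, cv2
from station import get_state, grab_frame, job_done, tcp_to_grasp
def rays(f,uv):
    uv=np.atleast_2d(np.array(uv,float)); F=240/np.tan(np.radians(f['fovy'])/2)
    d=(uv-[f['cx'],f['cy']])/F; s=d.copy()
    for _ in range(20): s=d/(1+f['k1']*(s**2).sum(1,keepdims=True))
    R=cv2.Rodrigues(np.array(f['rvec'],float))[0]; t=np.array(f['tvec'],float).ravel()
    return -R.T@t, np.c_[s,np.ones(len(s))]@R, np.c_[s,np.ones(len(s))]
def on_plane(f,uv,z):
    o,d,_=rays(f,uv); return o+d*((z-o[2])/d[:,2])[:,None]
def cloud(f):
    v,u=np.mgrid[:480,:640]; o,d,_=rays(f,np.c_[u.ravel(),v.ravel()])
    P=o+d*f['range_z'].reshape(-1,1); P[f['range_z'].ravel()==0]=np.nan
    return P.reshape(480,640,3)
def save(f,n,box=None,k=1):
    im=f['img'][:,:,::-1]
    if box: im=im[box[1]:box[3],box[0]:box[2]]
    cv2.imwrite('pics/'+n,cv2.resize(im,None,fx=k,fy=k,interpolation=cv2.INTER_CUBIC))
E
python3 - <<'E'
from h import *
import pickle
F={n:grab_frame(n) for n in('scene','top')}
pickle.dump(F,open('f0.pkl','wb'))
for n in F:
    f=F[n];save(f,n+'0.png'); print(n,f['fovy'],f['k1'],rays(f,[[320,240]])[:2])
s=get_state();print(s,tcp_to_grasp)
E
```

```text
scene 45.42963878946052 -0.15118171689230506 (array([ 1.17306994, -0.92637691,  0.93411032]), array([[-0.44423427,  0.67986564, -0.5838527 ]]))
top 54.7260770034283 0.01796496695540785 (array([0.31297511, 0.01499215, 1.34132182]), array([[ 0.17902163, -0.04919119, -0.98301586]]))
{'t': 0.1, 'q': array([-9.06913948e-01,  3.59353119e-01,  1.11872164e-02, -3.20665143e-04,
       -1.22405102e+00, -2.88138924e-01]), 'qd': array([-0.00107091, -0.0015385 ,  0.00273794,  0.00313694, -0.00070437,
       -0.00118348]), 'joint_efforts': array([-1.52336746e-03, -5.84163880e+01,  2.93749166e+01,  7.01550096e+00,
        1.01061471e-02, -5.53364100e-05]), 'eef_pos': array([ 0.24767912, -0.62776087,  0.40380548]), 'ee_rot': array([-3.14147796e+00, -1.44769938e-03,  1.94643051e+00]), 'force': array([-0.74880307,  0.4190231 , -0.23634198]), 'moment': array([-0.03414589, -0.00838008, -0.00146832]), 'width': 0.08775547396007116} 0.1593
```

View pics/top0.png

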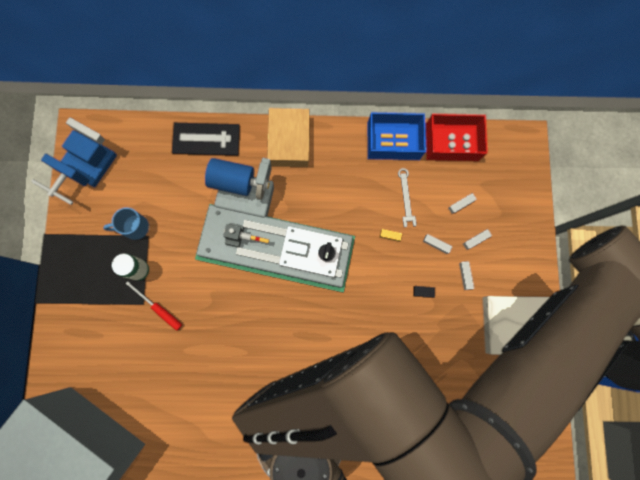

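View pics/scene0.png

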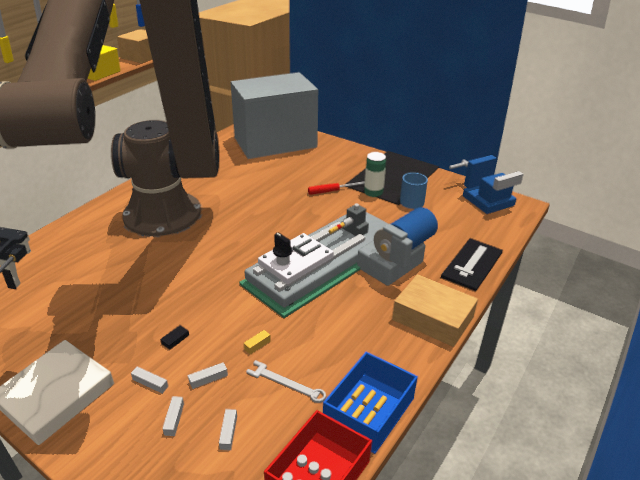

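The top view shows the machine at about (275,245), with the nest near (299,249) and the knob at (327,252). Four steel bars look alike: (438,243), (463,203), (478,239) and (467,275). Image left is +y, so (438,243) is the one farthest to the robot's left. I'll measure it and confirm with a crop.

Run:
```python
from h import *
import pickle
F=pickle.load(open('f0.pkl','rb'));f=F['top']
P=cloud(f); im=f['img'].astype(int)
for (u,v) in [(438,243),(463,203),(478,239),(467,275)]:
    m=np.zeros((480,640),np.uint8)
    sat=im.max(2)-im.min(2); m[(sat<40)&(im.min(2)>110)]=1
    w=np.zeros_like(m); w[v-19:v+20,u-19:u+20]=1
    n,l,st,_=cv2.connectedComponentsWithStats(m*w); i=l[v,u]
    c=max(cv2.findContours((l==i).astype(np.uint8),0,2)[0],key=cv2.contourArea)
    q=on_plane(f,c.reshape(-1,2),.022)
    r=cv2.minAreaRect((q[:,:2]*1000).astype(np.float32)); print((u,v),np.round(r[0],1),np.round(r[1],1),round(r[2],1), cv2.boxPoints(r).round().tolist(), np.nanmedian(P[l==i][:,2]))
# green plate side & heights
for (u,v) in [(327,252),(313,250),(299,249),(232,234),(262,240),(214,243),(340,245),(350,285),(203,256)]:
    print((u,v),P[v,u].round(4))
# carriage: bright white, z ~0.08
w=(im.min(2)>170)&(P[...,2]>.07)&(P[...,2]<.1)
w[:, :270]=0; w[:,360:]=0
c=np.argwhere(w)[:,::-1]; q=on_plane(f,c,.082); print(len(c)); r=cv2.minAreaRect((q[:,:2]*1000).astype(np.float32));print('carr',r)
# knob black above z .12
k=(im.max(2)<60)&(P[...,2]>.10); k[:,:300]=0;k[:,360:]=0;k[:230]=0;k[280:]=0
print('knob',k.sum(),P[k&(P[...,2]>.145)].mean(0) if (k&(P[...,2]>.145)).any() else P[k].mean(0))
save(f,'c1.png',(190,190,500,300),2.5)
```

```text
(438, 243) [ 550.  -392.1] [79.5 22.8] 63.7 [[522.0, -423.0], [543.0, -433.0], [578.0, -361.0], [557.0, -351.0]] 0.021786879538951975
(463, 203) [ 672.4 -471. ] [22.2 79.3] 31.9 [[642.0, -443.0], [684.0, -511.0], [703.0, -499.0], [661.0, -431.0]] 0.022418517775592006
(478, 239) [ 565.5 -510.6] [22.1 80.7] 31.3 [[535.0, -482.0], [577.0, -551.0], [596.0, -539.0], [554.0, -470.0]] 0.021897136176201926
(467, 275) [ 458.9 -473.7] [78.4 22.9] 8.8 [[418.0, -468.0], [422.0, -491.0], [499.0, -479.0], [496.0, -456.0]] 0.022092178752602942
(327, 252) [ 0.4979 -0.0629  0.1545]
(313, 250) [ 0.5143 -0.0291  0.0803]
(299, 249) [0.5162 0.0095 0.0808]
(232, 234) [0.5465 0.1889 0.123 ]
(262, 240) [0.5367 0.1108 0.0955]
(214, 243) [0.5329 0.2477 0.0547]
(340, 245) [ 0.5296 -0.1035  0.0808]
(350, 285) [ 0.4258 -0.1396  0.0074]
(203, 256) [0.497  0.2784 0.0445]
1807
carr ((510.90618896484375, -22.138671875), (154.4596710205078, 109.96804809570312), 78.44110107421875)
knob 147 [ 0.5031953  -0.06368465  0.15570296]
```

View pics/c1.png

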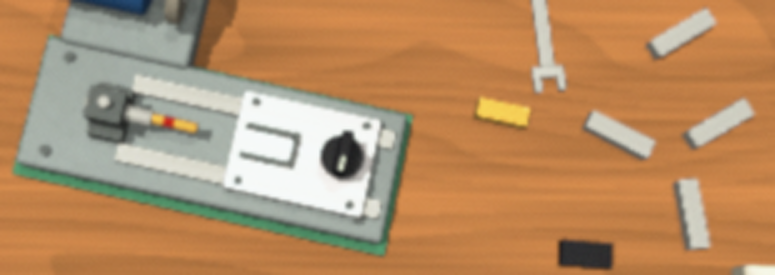

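The crop confirms it. The bar at (438,243), crop (620,133), is bright steel and lies furthest left (y = -0.392). The brass bar (crop 503,111) and black bar (crop 585,254) are different. Next I move above the blank for a close look.

Request:
drive_tool(moves=[[109, 368, 74, 0, 0, -42.4, -1], [109, 368, 74, 0, 0, -42.4, -1], [109, 368, 74, 0, 0, -42.4, -1], [109, 368, 74, 0, 0, -42.4, -1], [109, 368, 74, 0, 0, -42.4, -1], [109, 368, 74, 0, 0, -42.4, -1], [109, 368, 74, 0, 0, -42.4, -1], [109, 368, 74, 0, 0, -42.4, -1], [109, 368, 74, 0, 0, -42.4, -1], [109, 368, 74, 0, 0, -42.4, -1], [109, 368, 74, 0, 0, -42.4, -1]])

```text
t: 1.48
eef_pos: [0.5493, -0.3922, 0.331]
ee_rot: [3.142, 0.0, 2.685]
force: [-0.2, 0.2, -0.2]
width: 0.0873
```

```bash
cat >> h.py <<'E'
def yaw(): return get_state()['ee_rot'][2]
def totool(d):
    y=yaw(); return np.array([d[0]*np.cos(y)+d[1]*np.sin(y), d[0]*np.sin(y)-d[1]*np.cos(y)])
E
python3 - <<'E'
from h import *
f=grab_frame('wrist');save(f,'w1.png');P=cloud(f);im=f['img'].astype(int)
s=get_state();print(s['q'].round(3),s['eef_pos'].round(4),s['ee_rot'].round(4),s['force'],s['moment'])
m=((im.max(2)-im.min(2)<40)&(im.min(2)>100)&(P[...,2]>.017)&(P[...,2]<.028)).astype(np.uint8)
for c in cv2.findContours(m,0,2)[0]:
    if cv2.contourArea(c)<1500: continue
    r=cv2.minAreaRect((on_plane(f,c.reshape(-1,2),.022)[:,:2]*1000).astype(np.float32)); print(r,c.reshape(-1,2).mean(0), 'tool shift',totool(np.array(r[0])-s['eef_pos'][:2]*1000))
    print(cv2.boxPoints(r))
E
```

```text
[-0.332  0.408 -0.086  0.    -1.076 -0.124] [ 0.5494 -0.3921  0.331 ] [3.1416e+00 4.0000e-04 2.6855e+00] [ 0.43398942  0.32191215 -0.06716838] [0.01060714 0.11591123 0.01028621]
((550.886962890625, -392.34539794921875), (79.21614837646484, 21.552261352539062), 63.22993087768555) [326.53846154 223.46153846] tool shift [-1.44534423  0.39849662]
[[ 523.4259  -422.8546 ]
 [ 542.6682  -432.562  ]
 [ 578.348   -361.83618]
 [ 559.1057  -352.12878]]
((673.1697387695312, -470.51007080078125), (23.687400817871094, 80.59371948242188), 31.640655517578125) [134.24378109 202.40298507] tool shift [-145.65597591  -15.91367892]
[[ 641.9472  -442.4162 ]
 [ 684.2259  -511.0301 ]
 [ 704.3923  -498.60394]
 [ 662.1136  -429.99005]]
((566.568603515625, -510.079833984375), (21.96724510192871, 79.62520599365234), 30.834070205688477) [228.18285714  88.73142857] tool shift [-67.38203548 -98.39251526]
[[ 536.7314  -481.52423]
 [ 577.5435  -549.89484]
 [ 596.4058  -538.63544]
 [ 555.5937  -470.26483]]
((460.0430908203125, -473.9620666503906), (79.6919174194336, 21.816621780395508), 8.637825965881348) [389.61744966  65.0738255 ] tool shift [  44.16192084 -112.88816224]
[[ 419.01077 -469.16187]
 [ 422.28738 -490.73102]
 [ 501.0754  -478.76227]
 [ 497.7988  -457.1931 ]]
```

View pics/w1.png

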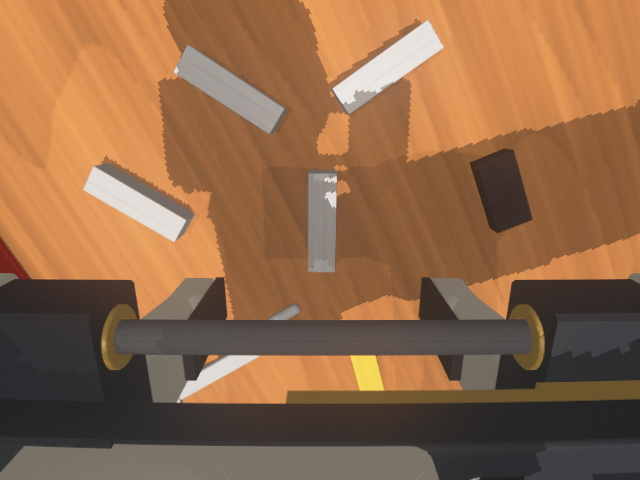

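The wrist view shows the chosen blank centred at (322,222) between the open fingers, with the other bars well clear. I'll descend and grip.

Request:
drive_tool(moves=[[-1.4, 0.4, 60, 0, 0, 0.4, -1], [-1.4, 0.4, 110, 0, 0, 0.4, -1], [-1.4, 0.4, 130, 0, 0, 0.4, -1], [-1.4, 0.4, 141, 0, 0, 0.4, -1], [-1.4, 0.4, 141, 0, 0, 0.4, -0.5], [-1.4, 0.4, 141, 0, 0, 0.4, 1], [-1.4, 0.4, 141, 0, 0, 0.4, 1], [-1.4, 0.4, 141, 0, 0, 0.4, 1], [-1.4, 0.4, 141, 0, 0, 0.4, 1], [-1.4, 0.4, 141, 0, 0, 0.4, 1], [-1.4, 0.4, 141, 0, 0, 0.4, 1], [-1.4, 0.4, 141, 0, 0, 0.4, 1]], grip_force=35)

```text
t: 3.02
eef_pos: [0.5513, -0.3916, 0.1896]
ee_rot: [-3.142, -0.0, 2.68]
force: [-1.5, 0.7, 1.3]
width: 0.0216
```

Request:
drive_tool(moves=[[0, 0, -20, 0, 0, 0, 1], [0, 0, -70, 0, 0, 0, 1], [0, 0, -130, 0, 0, 0, 1], [0, 0, -190, 0, 0, 0, 1], [0, 0, -190, 0, 0, 0, 1]])

```text
t: 3.65
eef_pos: [0.5523, -0.3922, 0.3856]
ee_rot: [3.142, 0.01, 2.68]
force: [0.8, 0.0, -4.3]
width: 0.0216
```

Request:
drive_tool(moves=[[230, 422, 0, 0, 0, -14.8, 1], [230, 422, 0, 0, 0, -14.8, 1], [230, 422, 0, 0, 0, -14.8, 1], [230, 422, 0, 0, 0, -14.8, 1], [230, 422, 0, 0, 0, -14.8, 1], [230, 422, 0, 0, 0, -14.8, 1], [230, 422, 0, 0, 0, -14.8, 1], [230, 422, 0, 0, 0, -14.8, 1], [230, 422, 0, 0, 0, -14.8, 1], [230, 422, 0, 0, 0, -14.8, 1], [230, 422, 0, 0, 0, -14.8, 1], [230, 422, 0, 0, 0, -14.8, 1]])

```text
t: 5.15
eef_pos: [0.5337, 0.0876, 0.3795]
ee_rot: [-3.141, -0.0, 2.936]
force: [0.8, -0.8, -3.7]
width: 0.0216
```

Run:
```python
from h import *
import pickle
f=grab_frame('wrist');save(f,'w2.png');pickle.dump((f,get_state()),open('w2.pkl','wb'))
s=get_state();print(s['t'],s['q'].round(3),s['eef_pos'].round(4),s['ee_rot'].round(4),s['force'],s['width'])
```

```text
5.2 [ 0.525  0.157 -0.321 -0.    -1.092 -0.73 ] [0.5337 0.0877 0.3796] [-3.1416e+00 -1.0000e-04  2.9365e+00] [-0.34696243  0.43022331 -3.62100428] 0.02165722509009583
```

View pics/w2.png

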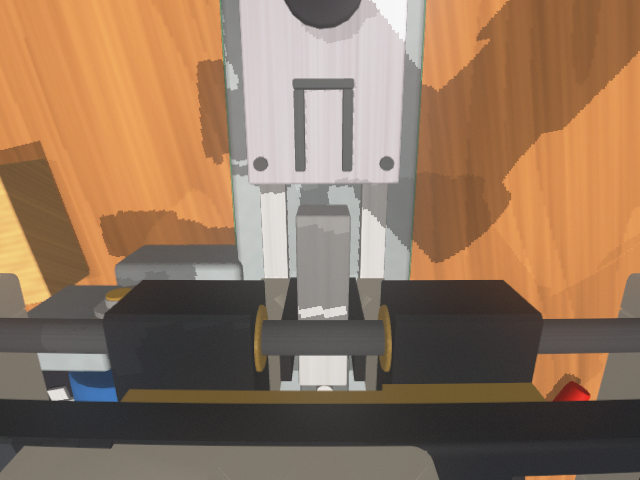

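The wrist view shows the nest's dark U: side walls at u≈299 and 348, end wall at v≈84. The held blank is at (323,250), roughly aligned with the nest. Measuring the nest and the held blank now.

Run:
```python
from h import *
import pickle
f,s=pickle.load(open('w2.pkl','rb'));im=f['img'].astype(int);P=cloud(f)
m=np.zeros((480,640),np.uint8); m[74:176,285:362]=(im.max(2)<130)[74:176,285:362]
n,l,st,_=cv2.connectedComponentsWithStats(m); i=1+st[1:,4].argmax(); m=l==i; print(st[i])
L=[];R=[]
for v in range(100,165,3):
    c=np.flatnonzero(m[v]); mid=323
    L.append([c[c<mid].max()+.5,v]);R.append([c[c>mid].min()-.5,v])
l=on_plane(f,L,.088)[:,:2]*1000;r=on_plane(f,R,.088)[:,:2]*1000
for a in(l,r):
    d=cv2.fitLine(a.astype(np.float32),cv2.DIST_HUBER,0,.01,.01).ravel();print('ang',np.degrees(np.arctan2(d[1],d[0]))%180,d[2:])
E=[]
for u in range(311,338,3):
    c=np.flatnonzero(m[:120,u]);E.append([u,c.max()+.5])
e=on_plane(f,E,.094)[:,:2]*1000
c=(l.mean(0)+r.mean(0))/2; ang=np.radians((np.degrees(np.arctan2(*(l[0]-l[-1])[::-1])))%180); print('ang raw',np.degrees(ang))
y=np.array([np.cos(ang),np.sin(ang)]); x=np.array([y[1],-y[0]])
print('gap',(r-l).mean(0)@x,'centre',c,'end',e.mean(0),'uv',np.mean(E,0))
end=e.mean(0); nest=end+40*y; nest=nest+((c-nest)@x)*x; print('nest',nest)
# held blank: top plane
top=s['eef_pos'][2]-.178+.0105
b=(np.abs(P[...,2]-top)<.006)&(np.abs(np.arange(640)-323)<45)[None]; b[:195]=0;b[300:]=0
print('top z',np.nanmedian(P[220:270,323,2]),top,b.sum())
g=cv2.Canny(f['img'],60,150)
top=np.nanmedian(P[220:270,323,2])
Lb=[];Rb=[]
for v in range(220,275,4):
    row=np.flatnonzero(b[v]); Lb.append([row.min()-.5,v]);Rb.append([row.max()+.5,v])
lb=on_plane(f,Lb,top)[:,:2]*1000;rb=on_plane(f,Rb,top)[:,:2]*1000
db=(lb[-1]-lb[0]);dr=rb[-1]-rb[0];print('blank ang',np.degrees(np.arctan2(db[1],db[0])),np.degrees(np.arctan2(dr[1],dr[0])),'w',np.linalg.norm((rb-lb).mean(0)))
bc=(lb+rb).mean(0)/2; v0=np.flatnonzero(b[:,323]).min(); fe=on_plane(f,[323,v0-.5],top)[0,:2]*1000
print('blank -y end',fe,v0,'line mid',bc,'tcp',s['eef_pos']*1000)
tcp=s['eef_pos'][:2]*1000
print('tcp in blank frame: x',(tcp-bc)@x,' y from -y end',(tcp-fe)@y)
d=nest-tcp; print('shift world',d,'tool',d@[np.cos(s['ee_rot'][2]),np.sin(s['ee_rot'][2])],d@[np.sin(s['ee_rot'][2]),-np.cos(s['ee_rot'][2])])
# plunger via rod? knob disc
for v in (5,15): print(P[v,323])
```

```text
[ 293   79   61   92 2266]
ang 77.92548 [532.5622    18.234299]
ang 77.78672 [507.09595   22.314821]
ang raw 78.43762762254109
gap -25.79868130688708 centre [519.67270386  19.28799711] end [514.17572058  -7.41137645] uv [323.          89.05555556]
nest [522.22637029  31.77010121]
top z 0.21225980847133033 0.21208754370715366 5138
blank ang 78.14863827705645 78.33936566809908 w 21.852674952541076
blank -y end [525.52616663  46.05727498] 212 line mid [528.54266461  60.1286013 ] tcp [533.67972912  87.71559613 379.58754371]
tcp in blank frame: x -0.49656879160241235  y from -y end 42.44720840405682
shift world [-11.45335882 -55.94549491] tool -0.18040689454521208 -57.105562626908046
[ 0.50549156 -0.04935757  0.12005449]
[ 0.50656264 -0.04421707  0.12054692]
```

Request:
drive_tool(moves=[[0.3, -52.7, 0, 0, 0, 0, 1], [0.3, -52.7, 0, 0, 0, 0, 1], [0.3, -52.7, 50, 0, 0, 0, 1], [0.3, -52.7, 85, 0, 0, 0, 1], [0.3, -52.7, 97, 0, 0, 0, 1], [0.3, -52.7, 100, 0, 0, 0, 1], [0.3, -52.7, 102, 0, 0, 0, 1], [0.3, -52.7, 104, 0, 0, 0, 1], [0.3, -52.7, 106, 0, 0, 0, 1], [0.3, -52.7, 107, 0, 0, 0, 1], [0.3, -52.7, 107, 0, 0, 0, 1]])

```text
t: 6.58
eef_pos: [0.5227, 0.037, 0.2727]
ee_rot: [3.142, 0.0, 2.938]
force: [-0.7, 0.2, -3.9]
width: 0.0214
```

Run:
```python
from h import *
f=grab_frame('wrist');save(f,'w3.png')
s=get_state();print(s['t'],s['eef_pos'].round(4),s['ee_rot'].round(4),s['force'],s['moment'])
```

```text
6.625 [0.5227 0.037  0.2727] [-3.1416  0.      2.938 ] [-0.36835483  1.61671969 -3.87664764] [0.03070774 0.0640419  0.0125642 ]
```

View pics/w3.png

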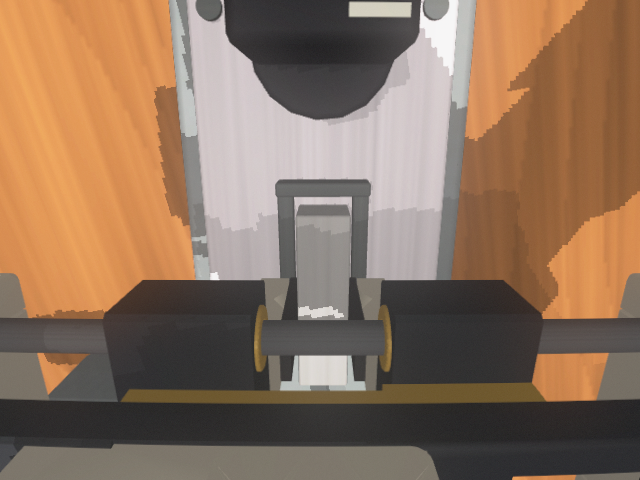

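Run:
```python
from h import *
f=grab_frame('wrist');P=cloud(f)
y=np.array([np.cos(1.361),np.sin(1.361)])
ref=np.array([522.2,31.8])
for v in range(176,226,2):
    print(v,f['img'][v,323].tolist(),P[v,323,2].round(4),((P[v,323,:2]*1000-ref)@y).round(1))
print((on_plane(f,[[323,195.5]],.094)[0,:2]*1000-ref)@y)
```

```text
176 [212, 203, 205] 0.0829 -48.0
178 [194, 185, 187] 0.0827 -47.0
180 [88, 85, 85] 0.087 -46.8
182 [87, 86, 85] 0.094 -47.0
184 [103, 102, 102] 0.0933 -46.0
186 [107, 107, 106] 0.0944 -45.4
188 [107, 107, 105] 0.0949 -44.6
190 [105, 106, 104] 0.0948 -43.8
192 [103, 103, 101] 0.0949 -42.9
194 [103, 103, 101] 0.0947 -42.0
196 [111, 108, 107] 0.0933 -40.9
198 [211, 200, 200] 0.0811 -37.7
200 [210, 199, 201] 0.0824 -37.0
202 [210, 200, 201] 0.0826 -36.2
204 [169, 161, 161] 0.085 -35.8
206 [111, 108, 108] 0.0892 -35.7
208 [113, 109, 106] 0.0921 -35.5
210 [114, 111, 108] 0.0977 -35.9
212 [114, 111, 109] 0.1003 -35.6
214 [114, 111, 109] 0.1028 -35.4
216 [149, 143, 141] 0.1059 -35.3
218 [166, 161, 158] 0.1051 -34.3
220 [168, 162, 158] 0.1059 -33.7
222 [167, 162, 158] 0.1065 -33.0
224 [166, 160, 157] 0.1059 -32.1
-41.2833967852436
```

Request:
drive_tool(moves=[[0, 0, 0.6, 0, 0, 0, 1], [0, 0, 1.2, 0, 0, 0, 1], [0, 0, 1.2, 0, 0, 0, 1]])

```text
t: 7.05
eef_pos: [0.5227, 0.037, 0.2714]
ee_rot: [-3.142, -0.0, 2.938]
force: [-0.0, 0.7, -3.1]
width: 0.0217
```

The blank's end is at -35.5 and the end wall face at -41.2, so it is about 5.7 mm short. I'll slide it 4.5 mm towards the wall, touch the floor and release.

Request:
drive_tool(moves=[[0, -2.5, 0, 0, 0, 0, 1], [0, -4.5, 0, 0, 0, 0, 1], [0, -4.5, 0.5, 0, 0, 0, 1], [0, -4.5, 0.8, 0, 0, 0, 1], [0, -4.5, 0.8, 0, 0, 0, 1]])

```text
t: 7.68
eef_pos: [0.5217, 0.0324, 0.2711]
ee_rot: [-3.141, 0.0, 2.938]
force: [-2.8, -2.1, 5.7]
width: 0.0218
```

Request:
drive_tool(moves=[[0, 0, -0.6, 0, 0, 0, 0.2], [0, 0, -0.6, 0, 0, 0, 0], [0, 0, -0.6, 0, 0, 0, -0.3], [0, 0, -0.6, 0, 0, 0, -0.3], [0, 0, -20, 0, 0, 0, -0.3], [0, 0, -60, 0, 0, 0, -0.3], [0, 0, -110, 0, 0, 0, -0.3], [0, 0, -120, 0, 0, 0, -0.3], [0, 0, -120, 0, 0, 0, -0.3]])

```text
t: 8.8
eef_pos: [0.5217, 0.0327, 0.3911]
ee_rot: [3.14, 0.001, 2.938]
force: [-1.1, -0.4, -0.1]
width: 0.057
```

Run:
```python
from h import *
import pickle
f=grab_frame('wrist');save(f,'w4.png');P=cloud(f);s=get_state();pickle.dump((f,s),open('w4.pkl','wb'))
print(s['t'],s['eef_pos'],s['force'],s['moment'])
```

```text
8.85 [0.52146802 0.03258953 0.3900111 ] [-0.27883045 -0.85615341 -0.50782209] [ 0.10109214  0.15885349 -0.0618918 ]
```

View pics/w4.png

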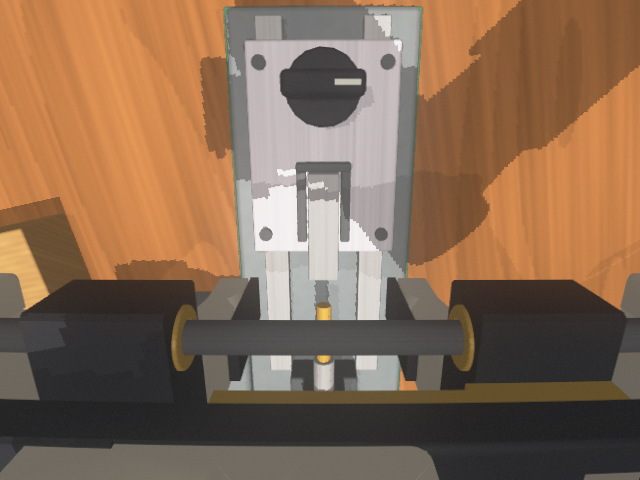

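The blank sits between the walls against the end wall, spanning v≈168-280. The plunger tip shows at (323,304). The knob bar is at (323,83), across the machine. I'll measure the gap, knob axis and bar angle.

Run:
```python
from h import *
import pickle
f,s=pickle.load(open('w4.pkl','rb'));im=f['img'].astype(int);P=cloud(f)
y=np.array([np.cos(1.361),np.sin(1.361)]);x=np.array([y[1],-y[0]]);ref=np.array([522.2,31.8])
for v in list(range(164,180,2))+list(range(272,320,2)): print(v,im[v,323].tolist(),P[v,323,2].round(4),((P[v,323,:2]*1000-ref)@y).round(1))
k=(P[...,2]>.150)&(im.max(2)<255); k[140:]=0; k[:,:260]=0;k[:,380:]=0
c=np.argwhere(k)[:,::-1]; q=P[k][:,:2]*1000
r=cv2.minAreaRect(on_plane(f,c,.156)[:,:2].astype(np.float32)*1000);print('knob top',r,k.sum(),np.median(P[k][:,2]),c.mean(0))
m=np.array(r[0])-ref;print('rel nest x,y',m@x,m@y)
d=np.array(r[0])-s['eef_pos'][:2]*1000;w=s['ee_rot'][2];print('tool',d@[np.cos(w),np.sin(w)],d@[np.sin(w),-np.cos(w)],np.degrees(w),s['q'])
```

```text
164 [102, 101, 99] 0.0941 -46.0
166 [104, 104, 101] 0.0944 -44.6
168 [102, 100, 100] 0.0943 -43.2
170 [101, 100, 99] 0.094 -41.7
172 [108, 104, 102] 0.0973 -40.7
174 [140, 134, 131] 0.1042 -40.2
176 [165, 158, 156] 0.1046 -38.9
178 [164, 157, 156] 0.103 -37.2
272 [217, 210, 206] 0.104 33.0
274 [216, 211, 205] 0.1054 34.0
276 [217, 211, 207] 0.1045 36.0
278 [216, 210, 207] 0.1031 38.2
280 [153, 151, 149] 0.0508 62.3
282 [133, 133, 133] 0.0507 64.3
284 [130, 132, 132] 0.0505 66.4
286 [133, 134, 133] 0.051 68.1
288 [127, 129, 128] 0.0515 69.9
290 [128, 130, 129] 0.0509 72.1
292 [127, 128, 128] 0.0508 74.2
294 [127, 129, 128] 0.051 76.1
296 [127, 128, 127] 0.0504 78.4
298 [128, 129, 128] 0.05 80.6
300 [126, 127, 126] 0.0499 82.7
302 [120, 103, 79] 0.09 64.7
304 [122, 100, 73] 0.0926 65.1
306 [121, 99, 72] 0.0966 64.9
308 [223, 177, 90] 0.0979 66.0
310 [241, 206, 96] 0.1009 66.2
312 [242, 206, 95] 0.0996 68.6
314 [242, 207, 96] 0.0995 70.4
316 [242, 209, 98] 0.0994 72.2
318 [241, 207, 95] 0.0993 74.0
knob top ((503.0064392089844, -61.76308059692383), (13.964672088623047, 45.507049560546875), 78.29840850830078) 2459 0.1561269709815099 [322.81781212  81.92273282]
rel nest x,y 0.7128020206657345 -95.50882022046032
tool -1.02683266094297 -96.13630944248766 168.31708963782845 [ 4.38106261e-01  1.18186423e-01 -3.42653811e-01 -5.11883510e-04
 -1.11037927e+00 -6.41784010e-01]
```

Gap to the plunger is about 26 mm, so contact should come near 1.75 rad and the target is about 28.5 mm (1.9 rad). I'll hover over the knob with yaw at 258°, so the last joint can make the whole clockwise turn.

Request:
drive_tool(moves=[[-1, -96, 0, 0, 0, -90, -0.3], [-1, -96, 0, 0, 0, -90, -0.3], [-1, -96, 0, 0, 0, -90, -0.3], [-1, -96, 0, 0, 0, -90, -0.3], [-1, -96, 0, 0, 0, -90, -0.3], [-1, -96, 0, 0, 0, -90, -0.3], [-1, -96, 0, 0, 0, -90, -0.3], [-1, -96, 0, 0, 0, -90, -0.3], [-1, -96, 0, 0, 0, -90, -0.3], [-1, -96, 0, 0, 0, -90, -0.3], [-1, -96, 0, 0, 0, -90, -0.3]])

```text
t: 10.22
eef_pos: [0.5032, -0.0616, 0.3898]
ee_rot: [3.14, -0.001, -1.776]
force: [-0.0, -0.1, 0.5]
width: 0.057
```

Run:
```python
from h import *
f=grab_frame('wrist');im=f['img'].astype(int);P=cloud(f);s=get_state();save(f,'w5.png')
ok=(P[...,2]>.150)&(P[...,2]<.162)
w=s['ee_rot'][2]; q=P[...,:2]*1000-s['eef_pos'][:2]*1000
ok&=np.hypot(q[...,0],q[...,1])<40
c=np.argwhere(ok)[:,::-1]
r=cv2.minAreaRect(on_plane(f,c,.156)[:,:2].astype(np.float32)*1000);print('knob',r,ok.sum(),c.mean(0))
d=np.array(r[0])-s['eef_pos'][:2]*1000;print('tool',d@[np.cos(w),np.sin(w)],d@[np.sin(w),-np.cos(w)],np.degrees(w),s['q'].round(3),s['eef_pos'])
n=np.array([get_state()['moment'] for _ in range(1)]);print(s['force'],s['moment'])
```

```text
knob ((504.487060546875, -62.522789001464844), (13.769173622131348, 45.68894577026367), 77.705078125) 1717 [322.42457775 252.16715201]
tool 0.6776389213901101 -1.3741728576373746 -101.76591998074538 [ 0.266  0.092 -0.373 -0.    -1.107  1.099] [ 0.50327994 -0.06157918  0.38998929]
[-0.05698075  0.17823894  0.37123603] [-0.09464859  0.15901051 -0.0229929 ]
```

Request:
drive_tool(moves=[[0.4, -0.8, 40, 0, 0, 0, -0.3], [0.4, -0.8, 75, 0, 0, 0, -0.3], [0.4, -0.8, 88, 0, 0, 0, -0.3], [0.4, -0.8, 88, 0, 0, 0, 0], [0.4, -0.8, 88, 0, 0, 0, 0.4], [0.4, -0.8, 88, 0, 0, 0, 1], [0.4, -0.8, 88, 0, 0, 0, 1], [0.4, -0.8, 88, 0, 0, 0, 1], [0.4, -0.8, 88, 0, 0, 0, 1], [0.4, -0.8, 88, 0, 0, 0, 1]], grip_force=6)

```text
t: 11.52
eef_pos: [0.5042, -0.062, 0.303]
ee_rot: [-3.141, 0.0, -1.774]
force: [-1.1, 1.8, 4.8]
width: 0.014
```

```bash
python3 -c "
from h import *
s=get_state();print(s)"
```

```text
{'t': 11.525, 'q': array([ 2.64808699e-01,  1.78616744e-01, -4.91321077e-01, -1.69816502e-06,
       -9.00199423e-01,  1.10256094e+00]), 'qd': array([2.68283061e-04, 9.81066293e-05, 1.01864839e-03, 1.33819315e-04,
       5.86906628e-04, 1.06965829e-03]), 'joint_efforts': array([ -1.13521758, -37.10836172,  23.26583326,   5.84764212,
         0.30649276,  -0.0626118 ]), 'eef_pos': array([ 0.50421585, -0.06199501,  0.30302106]), 'ee_rot': array([-3.14100511e+00,  2.98639465e-04, -1.77422398e+00]), 'force': array([-1.09833192,  1.78861418,  4.76994545]), 'moment': array([0.77708786, 0.6484682 , 0.08018623]), 'width': 0.013990876125375393}
```

Request:
drive_tool(moves=[[0, 0, 0, 0, 0, 0, 1], [0, 0, 0, 0, 0, 0, 1], [-1.05, 0, 0, 0, 0, 4, 1], [-2.09, 0, 0, 0, 0, 8, 1], [-3.14, 0, 0, 0, 0, 12, 1], [-4.19, 0, 0, 0, 0, 16, 1], [-5.24, 0, 0, 0, 0, 20, 1], [-6.28, 0, 0, 0, 0, 24, 1]], grip_force=40)

```text
t: 12.52
eef_pos: [0.5053, -0.0563, 0.303]
ee_rot: [-3.141, -0.001, -2.195]
force: [-1.8, -0.4, 6.3]
width: 0.0139
```

```bash
cat > st.py <<'E'
from h import *
s=get_state();w=s['ee_rot'][2];y=np.array([np.cos(1.361),np.sin(1.361)]);p=s['eef_pos'][:2]*1000-[504.2,-62.0]
print(s['t'],'yaw',np.degrees(w).round(2),'turn',((-101.65-np.degrees(w))%360).round(2),'feed',(p@y).round(2),'lat',(p@[y[1],-y[0]]).round(2),'f',s['force'].round(1),'fy',(s['force'][:2]@y).round(1),'M',s['moment'].round(3),'w',s['width'].round(4),'z',s['eef_pos'][2].round(4),'e6',s['joint_efforts'][5].round(3))
E
python3 st.py
```

```text
Traceback (most recent call last):
  File "st.py", line 3, in <module>
    print(s['t'],'yaw',np.degrees(w).round(2),'turn',((-101.65-np.degrees(w))%360).round(2),'feed',(p@y).round(2),'lat',(p@[y[1],-y[0]]).round(2),'f',s['force'].round(1),'fy',(s['force'][:2]@y).round(1),'M',s['moment'].round(3),'w',s['width'].round(4),'z',s['eef_pos'][2].round(4),'e6',s['joint_efforts'][5].round(3))
                                                                                                                                                                                                                                        ^^^^^^^^^^^^^^^^
AttributeError: 'float' object has no attribute 'round'
```

```bash
sed -i "s/s\['width'\].round(4)/s['width']/" st.py; python3 st.py
```

```text
12.525 yaw -125.77 turn 24.12 feed 5.82 lat -0.12 f [-1.8 -0.4  6.3] fy -0.7 M [-0.414  0.864  0.162] w 0.01392165484297998 z 0.303 e6 0.734
```

Request:
drive_tool(moves=[[-0.96, 0.43, 0, 0, 0, 4, 1], [-1.91, 0.85, 0, 0, 0, 8, 1], [-2.87, 1.28, 0, 0, 0, 12, 1], [-3.83, 1.7, 0, 0, 0, 16, 1], [-4.78, 2.13, 0, 0, 0, 20, 1], [-5.74, 2.56, 0, 0, 0, 24, 1]])

```text
t: 13.28
eef_pos: [0.5062, -0.0504, 0.303]
ee_rot: [-3.141, -0.002, -2.614]
force: [-3.7, -3.1, 7.6]
width: 0.0138
```

```bash
python3 st.py
```

```text
13.275 yaw -149.78 turn 48.13 feed 11.73 lat -0.44 f [-3.7 -3.1  7.6] fy -3.8 M [-1.027  1.372  0.126] w 0.01376618667305614 z 0.303 e6 0.759
```

Request:
drive_tool(moves=[[-0.4, 0.45, -0.3, 0, 0, 4, 1], [-1.07, 1.19, -0.3, 0, 0, 8, 1], [-1.77, 1.96, -0.3, 0, 0, 12, 1], [-2.47, 2.74, -0.3, 0, 0, 16, 1], [-3.17, 3.52, -0.3, 0, 0, 20, 1], [-3.87, 4.3, -0.3, 0, 0, 24, 1]])

```text
t: 14.02
eef_pos: [0.507, -0.0446, 0.303]
ee_rot: [-3.141, -0.002, -3.033]
force: [-5.0, -0.9, 8.1]
width: 0.0139
```

```bash
python3 st.py
```

```text
14.025 yaw -173.79 turn 72.14 feed 17.57 lat -0.91 f [-5.  -0.9  8.1] fy -1.9 M [-0.237  1.958  0.264] w 0.013879546292794843 z 0.303 e6 0.732
```

```bash
python3 - <<'E'
from h import *
a=grab_frame('scene');b=grab_frame('top');w=grab_frame('wrist')
A=a['img'][180:310,230:430,::-1];B=b['img'][200:300,190:370,::-1]
im=np.vstack([cv2.resize(A,(600,390),interpolation=2),cv2.resize(B[:70],(600,210),interpolation=2)])
im=np.hstack([cv2.resize(A,(400,260),interpolation=2),cv2.resize(B,(400,260),interpolation=2)])
im=np.vstack([im,cv2.resize(w['img'][:,:,::-1],(400,300)).repeat(1,1) if 0 else np.hstack([cv2.resize(w['img'][:,:,::-1],(400,300)),np.zeros((300,400,3),np.uint8)])])
cv2.imwrite('pics/m1.png',im)
E
python3 st.py
```

```text
14.175 yaw -173.71 turn 72.06 feed 17.59 lat -0.91 f [-5.2 -0.1  8.1] fy -1.2 M [-0.033  1.888 -0.172] w 0.013936819190187053 z 0.303 e6 -0.108
```

View pics/m1.png

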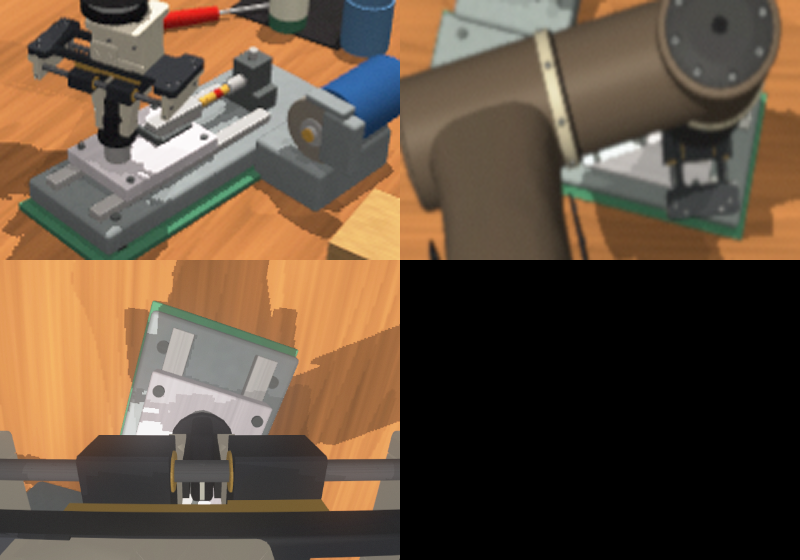

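The scene crop shows the blank end nearing the plunger at about (205,98). I'll check the stop's shift and the carriage's feed by comparing with the first scene picture.

```bash
cat > tr.py <<'E'
from h import *
import pickle
f0=pickle.load(open('f0.pkl','rb'))['scene'];f=grab_frame('scene')
g0,g=[cv2.GaussianBlur(cv2.cvtColor(x['img'],cv2.COLOR_RGB2GRAY),(0,0),.7) for x in(f0,f)]
y=np.array([np.cos(1.361),np.sin(1.361)])
def track(pts,z,n):
    for (u,v,h) in pts:
        T=g0[v-h:v+h+1,u-h:u+h+1];S=g[v-h-18:v+h+19,u-h-24:u+h+25]
        M=cv2.matchTemplate(S,T,cv2.TM_CCOEFF_NORMED);_,k,_,(j,i)=cv2.minMaxLoc(M)
        if 0<i<M.shape[0]-1 and 0<j<M.shape[1]-1:
            a,b,c=M[i,j-1],M[i,j],M[i,j+1];j2=j+(a-c)/2/(a-2*b+c);a,c=M[i-1,j],M[i+1,j];i2=i+(a-c)/2/(a-2*b+c)
        else: j2,i2=j,i
        d=np.array([j2-24,i2-18]);p=on_plane(f,[[u,v],[u+d[0],v+d[1]]],z)[:,:2]*1000;e=p[1]-p[0]
        print(n,(u,v),d.round(2),'score',round(k,3),'feed',(e@y).round(2),'lat',(e@[y[1],-y[0]]).round(2))
track([(356,213,9),(360,222,8)],.11,'stop')
track([(402,245,12)],.12,'wheel')
track([(296,268,5),(262,264,5),(318,247,6)],.082,'carriage')
E
python3 tr.py
python3 - <<'E'
from h import *
# carriage corner features: colour at holes of initial scene
import pickle
f0=pickle.load(open('f0.pkl','rb'))['scene'];P=cloud(f0);g=cv2.cvtColor(f0['img'],6)
m=((P[...,2]>.078)&(P[...,2]<.086)).astype(np.uint8)*255;m[:, :235]=0;m[:,345:]=0
c=cv2.goodFeaturesToTrack(g,12,.05,5,mask=m);print(c.reshape(-1,2).tolist())
E
```

```text
stop (356, 213) [-0.06 -0.04] score 1.0 feed 0.02 lat -0.23
stop (360, 222) [0.09 0.02] score 1.0 feed 0.1 lat 0.22
wheel (402, 245) [ 0.   -0.02] score 1.0 feed 0.06 lat -0.05
carriage (296, 268) [13.48 -7.77] score 0.986 feed 44.32 lat -0.19
carriage (262, 264) [ 6.56 -2.52] score 0.892 feed 17.95 lat 3.16
carriage (318, 247) [15.54 11.7 ] score 0.748 feed -5.53 lat 60.31
[[292.0, 246.0], [325.0, 251.0], [302.0, 236.0], [287.0, 274.0], [300.0, 248.0], [293.0, 251.0], [271.0, 250.0], [263.0, 257.0], [275.0, 257.0], [270.0, 265.0], [317.0, 243.0], [289.0, 263.0]]
```

The stop has not moved (0.1 mm or less). The carriage feed is about 17.8 mm, and TCP feed reads 17.6. Another 20°, trimming sideways.

Request:
drive_tool(moves=[[0, 1.03, 0, 0, 0, 4, 1], [-0.1, 2.05, 0, 0, 0, 8, 1], [-0.35, 3.0, 0, 0, 0, 12, 1], [-0.65, 3.95, 0, 0, 0, 16, 1], [-0.95, 4.87, 0, 0, 0, 20, 1]])

```text
t: 14.85
eef_pos: [0.5074, -0.0395, 0.303]
ee_rot: [-3.14, -0.002, 2.901]
force: [-5.7, 0.7, 8.2]
width: 0.0136
```

```bash
python3 st.py
```

```text
14.85 yaw 166.21 turn 92.14 feed 22.63 lat -1.54 f [-5.7  0.7  8.2] fy -0.5 M [0.393 2.079 0.218] w 0.013560257720604145 z 0.303 e6 0.706
```

Request:
drive_tool(moves=[[0.2, 0.9, 0, 0, 0, 4, 1], [0.4, 1.85, 0, 0, 0, 8, 1], [0.4, 2.35, 0, 0, 0, 10, 1]])

```text
t: 15.22
eef_pos: [0.5076, -0.037, 0.303]
ee_rot: [-3.14, -0.002, 2.727]
force: [-4.3, 1.9, 7.0]
width: 0.0135
```

```bash
python3 st.py
```

```text
15.225 yaw 156.26 turn 102.09 feed 25.16 lat -1.91 f [-4.3  1.9  7. ] fy 1.0 M [0.783 2.028 0.349] w 0.013501079675161967 z 0.303 e6 -0.094
```

Request:
drive_tool(moves=[[0, 0.49, 0, 0, 0, 2, 1]])

```text
t: 15.35
eef_pos: [0.5077, -0.0365, 0.303]
ee_rot: [-3.14, -0.002, 2.693]
force: [-6.2, 2.8, 8.7]
width: 0.0141
```

```bash
python3 st.py
```

```text
15.35 yaw 154.29 turn 104.06 feed 25.66 lat -1.89 f [-6.2  2.8  8.7] fy 1.4 M [1.13  2.394 0.363] w 0.01408092692214626 z 0.303 e6 0.111
```

```bash
cat > pl.py <<'E'
from h import *
import pickle
f0=pickle.load(open('f0.pkl','rb'))['scene'];f=grab_frame('scene')
y=np.array([np.cos(1.361),np.sin(1.361)])
def red(f):
    a=f['img'][205:250,325:365].astype(float); w=np.clip(a[...,0]-2.2*a[...,1]-20,0,None)*(a[...,2]<a[...,1]*1.2+20)
    v,u=np.mgrid[205:250,325:365]; return np.array([(w*u).sum(),(w*v).sum()])/w.sum(),w.sum()
(p0,s0),(p,s)=red(f0),red(f)
q=on_plane(f,[p0,p],.095)[:,:2]*1000
print('red',p0.round(2),p.round(2),s0,s,'moved +y',((q[1]-q[0])@y).round(2))
save(f,'pl%d.png'%int(get_state()['t']*1000),(290,195,380,262),8)
E
python3 pl.py; python3 tr.py|head -3; ls pics
```

```text
red [338.66 225.91] [338.99 225.81] 601.1999999999999 675.0 moved +y 0.96
stop (356, 213) [-0.05 -0.04] score 1.0 feed 0.04 lat -0.22
stop (360, 222) [0.09 0.02] score 1.0 feed 0.1 lat 0.24
wheel (402, 245) [ 0.01 -0.02] score 1.0 feed 0.09 lat -0.03
c1.png
m1.png
pl15400.png
scene0.png
top0.png
w1.png
w2.png
w3.png
w4.png
w5.png
```

View pics/pl15400.png

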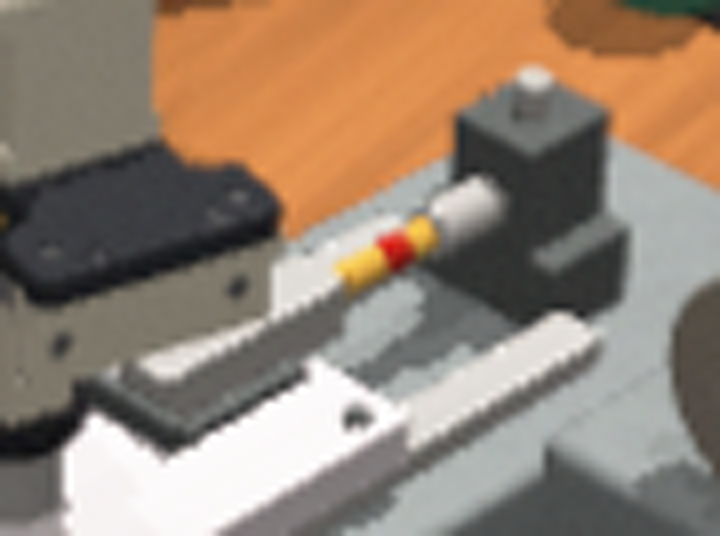

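The crop shows the blank's end at or on the plunger tip near (340,272), and the red band has moved about 1 mm. I'll go on in half-millimetre steps.

Request:
drive_tool(moves=[[0.06, 0.24, 0, 0, 0, 1, 1], [0.12, 0.48, 0, 0, 0, 2, 1]])

```text
t: 15.7
eef_pos: [0.5077, -0.036, 0.303]
ee_rot: [-3.14, -0.002, 2.659]
force: [-6.1, 3.1, 8.8]
width: 0.0138
```

```bash
python3 st.py; python3 pl.py; python3 tr.py|head -1
```

```text
15.7 yaw 152.32 turn 106.03 feed 26.17 lat -1.94 f [-6.1  3.1  8.8] fy 1.8 M [1.174 2.399 0.323] w 0.013795001361158014 z 0.303 e6 -0.122
red [338.66 225.91] [339.21 225.72] 601.1999999999999 638.0 moved +y 1.69
stop (356, 213) [-0.05 -0.04] score 1.0 feed 0.04 lat -0.22
```

Request:
drive_tool(moves=[[0.06, 0.24, 0, 0, 0, 1, 1], [0.12, 0.48, 0, 0, 0, 2, 1]])

```text
t: 16.05
eef_pos: [0.5078, -0.0355, 0.303]
ee_rot: [-3.14, -0.002, 2.624]
force: [-5.6, 4.0, 9.2]
width: 0.0136
```

```bash
python3 st.py; python3 pl.py; python3 tr.py|head -1
```

```text
16.05 yaw 150.32 turn 108.03 feed 26.69 lat -1.98 f [-5.6  4.   9.2] fy 2.7 M [1.241 2.54  0.358] w 0.013582630323915032 z 0.303 e6 -0.139
red [338.66 225.91] [339.26 225.76] 601.1999999999999 648.0 moved +y 1.65
stop (356, 213) [-0.05 -0.04] score 1.0 feed 0.02 lat -0.22
```

The plunger is in by roughly 1.7 mm, and the moment agrees with about 6–9 N. I'll let go, lift and check from the wrist camera before deciding whether it needs more.

Request:
drive_tool(moves=[[0, 0, 0, 0, 0, 0, 0.7], [0, 0, 0, 0, 0, 0, 0.3], [0, 0, 0, 0, 0, 0, 0], [0, 0, 0, 0, 0, 0, -0.3], [0, 0, 0, 0, 0, 0, -0.3], [0, 0, -20, 0, 0, 0, -0.3], [0, 0, -60, 0, 0, 0, -0.3], [0, 0, -90, 0, 0, 0, -0.3], [0, 0, -90, 0, 0, 0, -0.3]])

```text
t: 17.27
eef_pos: [0.5094, -0.0354, 0.3955]
ee_rot: [3.138, 0.004, 2.624]
force: [1.2, -0.3, -1.1]
width: 0.0573
```

```bash
python3 st.py; python3 pl.py; python3 tr.py|head -2; python3 -c "
from h import *
print(get_state()['q'].round(2))"
```

```text
17.275 yaw 150.34 turn 108.01 feed 27.13 lat -0.47 f [ 1.2 -0.3 -1.1] fy -0.0 M [ 0.058  0.074 -0.003] w 0.05726665960201424 z 0.3955 e6 -0.001
red [338.66 225.91] [339.27 225.77] 601.1999999999999 644.1999999999998 moved +y 1.64
stop (356, 213) [-0.05 -0.03] score 1.0 feed 0.01 lat -0.2
stop (360, 222) [0.09 0.02] score 1.0 feed 0.09 lat 0.24
[ 0.32  0.09 -0.36 -0.   -1.11 -0.83]
```

Request:
drive_tool(moves=[[32, 94, 0, 0, 0, -18, -0.3], [32, 94, 0, 0, 0, -18, -0.3], [32, 94, 0, 0, 0, -18, -0.3], [32, 94, 0, 0, 0, -18, -0.3], [32, 94, 0, 0, 0, -18, -0.3]])

```text
t: 18.0
eef_pos: [0.5272, 0.0613, 0.3925]
ee_rot: [-3.141, -0.001, 2.936]
force: [0.4, 0.1, 0.3]
width: 0.0572
```

Run:
```python
from h import *
import pickle
f0,_=pickle.load(open('w4.pkl','rb'))
f=grab_frame('wrist');save(f,'w6.png',(240,100,400,340),2.5);y=np.array([np.cos(1.361),np.sin(1.361)]);x=np.array([y[1],-y[0]]);ref=np.array([522.2,31.8])
print(get_state()['eef_pos'],get_state()['ee_rot'])
for n,g in(('before',f0),('now',f)):
    P=cloud(g);im=g['img'].astype(int);Q=(P[...,:2]*1000-ref);X=Q@x;Y=Q@y
    r=(im[...,0]>2.2*im[...,1]+20)&(abs(X)<10)&(Y>50)&(Y<130)&(P[...,2]>.085)
    br=(im[...,0]>1.6*im[...,2])&(abs(X)<8)&(Y>50)&(Y<130)&(P[...,2]>.0975)&(P[...,2]<.102)
    bl=(abs(X)<9)&(P[...,2]>.1015)&(P[...,2]<.108)&(Y>-60)&(Y<78)
    if bl.any():
        k=(abs(X)<4)&bl; print(n,'blank Y',np.percentile(Y[k],[.5,99.5]).round(1),'X',np.percentile(X[bl],[.5,99.5]).round(1))
    if r.any(): print(' red',r.sum(),Y[r].mean().round(2),Y[r].min())
    if br.any(): print(' brass',br.sum(),np.percentile(Y[br],[1,99]).round(1))
    # endwall
    w=(P[...,2]>.0925)&(P[...,2]<.0965)&(abs(X)<8)&(Y<20)&(Y>-60); 
    if w.any(): print(' wall',np.percentile(Y[w],[1,99]).round(1))
```

```text
[0.52727157 0.06128874 0.39274062] [-3.14135412e+00 -3.78302279e-04  2.93638491e+00]
before blank Y [-40.6  38.4] X [-8.9  8.8]
 brass 200 [ 64.7 114.7]
 wall [-46.8 -40.5]
now blank Y [-12.6  66.1] X [-8.9  9. ]
 red 145 98.54 92.77453457445948
 brass 441 [ 69.9 104.5]
 wall [-18.7 -12.7]
```

View pics/w6.png

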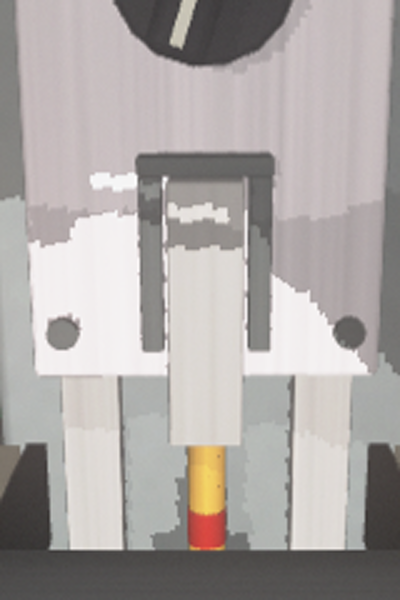

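The blank is seated against the end wall and its end bears on the plunger (crop 206,445). The estimates of plunger travel lie between about 1.4 and 3 mm, all inside the window. The robot is clear of everything, so I'm handing in.

```bash
python3 pl.py; python3 tr.py|head -2; python3 -c "
from h import *
print(get_state()['force'],get_state()['t']); print(job_done())"
```

```text
red [338.66 225.91] [339.22 225.72] 601.1999999999999 616.5999999999999 moved +y 1.7
stop (356, 213) [-0.05 -0.04] score 1.0 feed 0.04 lat -0.22
stop (360, 222) [0.1  0.03] score 1.0 feed 0.09 lat 0.26
[0.0150437  0.95540543 0.15951215] 18.15
the job is handed in; nothing more can be done
None
```

The blank is seated in the nest and let go, and it presses the plunger in by about 1.7 mm. I handed the job in at about 18 s of the 67 s; no verdict came back.

I laid the leftmost steel bar in the nest and released it. I then turned the knob clockwise about 108° in one grasp, following the carriage, and let go. The task expected about 1.5 rad per grasp, but the last joint had range for the full turn of about 1.9 rad.

My last checks:
- **Blank:** its -y end is within about 0.5 mm of the end wall and it sits centred between the side walls. Its +y end is visibly on the plunger.
- **Slide unit:** the stop block moved 0.3 mm or less, which is within the tracking noise.
- **Arm:** it is clear of everything, and the reading of about 1 N is sensor noise.

The estimates of plunger travel disagree somewhat. The red band gives about 1.7 mm (6.5 N), the gap measured before against the feed gives about 1.4 mm, and the noisy turning moment suggests up to 3 mm (9 N). All three fall inside the allowed 4.5–11 N. Mid-turn the knob's feed also ran about 1.3 mm (7%) behind the commanded turn, probably from slight twist in the grip. I judged the end point from the camera rather than the turn angle.

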